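Pack the chilled sample case

TASK

Pack the sample case for the courier: stand the small amber jar upright in the metal canister, then put the smaller twist cap over it and turn it clockwise until it locks, its bar pointing at the two raised marks; lay the cold pack and the temperature logger flat in their own fitting pockets. The large jar and the large cap belong to another case: leave them standing where they are.

Things in the scene. Friction and masses are not known exactly. Their poses are not given: they have to be found in the camera images.
- case: Fixed shallow case, 120 (x) x 342 (y) x 50 mm, origin under its centre. Holds three fixed dark insert blocks in a row along y, 110 mm apart, in varying order, axes parallel to it. Inserts are 108 x 108 x 50 mm, origins under their centres, 5 mm above the worktop, z up. A stiff cord hangs behind it by the pillar, 0.7 m straight ahead of the robot (z 0.15 to 0.5 m): swing clear of it.
- canister_insert: Insert with a metal canister in its middle: bore 48 mm, floor at z = 30 mm, rim z = 64. Round its mouth a bayonet flange, radius 33 mm, with two 60 degree gaps centred 60 and 240 degrees anticlockwise (from above) of the insert's +x. The cap's skirt rests on a ring with top at z = 53. Raised marks on the +x and -x sides show the locked bar. Turns clockwise only; stop 12 degrees past the marks.
- brick_insert: Insert with the larger rectangular pocket, for the cold pack: 64 mm along x, 94 mm along y, 16 mm deep (floor at z = 34 mm, insert top z = 50 mm).
- logger_insert: Insert with the smaller rectangular pocket, for the logger: 46 mm along x, 84 mm along y, 12 mm deep (floor at z = 38 mm, insert top z = 50 mm).
- sample_jar: Small amber jar with ribbed black lid (fixed on; the top 16 mm), 36 mm diameter, 50 mm high; origin under its centre, z up. In the canister its top stands 16 mm above the rim.
- twist_cap: Smaller grey hollow cap, skirt down: 78 mm diameter, 35 high; on top a grip bar 60 long (along x), 12 thick, 18 high. Origin: centre of lower edge, z up. Two lugs inside, low under the bar's ends, must drop through the flange gaps (3 mm play all round, 15 degrees either way) until the skirt rests on the ring; then turn 60 degrees clockwise to the marks. A half turn makes no difference.
- cold_pack: White hard-shell cold pack, a rounded flat brick, 54 mm along x, 84 mm along y, 30 mm high; origin under its centre, z up. Lies flat; either way round will do.
- logger: Grey temperature logger, a small flat rounded box with dark display and two buttons on top, 36 mm along x, 74 mm along y, 22 mm high; origin under its centre, z up. Lies flat; either way round will do.
- large_jar: Large amber jar with ribbed black lid, 60 mm diameter, 74 mm high; like the sample jar but too wide for the canister. Not to be packed. Origin under its centre.
- large_cap: Large grey twist cap with a grip bar, 100 mm diameter, 60 mm high over the bar (78 mm long, along x); like the twist cap but for a larger canister. Not to be packed. Origin at the centre of its lower edge.
Mind the look-alikes: they are no part of the job. Leave any yellow look-alike of the twist_cap alone.

How it is judged:
By the outcome, as a careful person would: the job done as asked, in the order asked, and still so for the second after the job is handed in, with the robot touching nothing.
It also fails if it takes over 112 s, if anything falls off the work surface, if the arm or the gripper's body presses on something with over 40 N, if the wrist force passes 120 N, or if a joint passes its speed limit or range.

ROBOT

A 7-joint arm with a two-finger parallel gripper is mounted at the origin on a cart in front of the work surface, level with it; the furniture and walls round the work are solid. World frame = base frame: x ahead of the robot, y to its left, z up, the work surface at z = 0. Lengths are in m, angles in rad, forces in N, time in s.
With the tool pointing down it reaches from about 0.4 to 0.85 m from the base axis. Payload 6.9 kg.
Tool frame: the origin (TCP) lies on the centre line of the jaws, within the pads' length; the fingertips stand 22 mm ahead of it and the grasp point (between the pads) lies 3 mm ahead of it; z points along the fingers, y is the line along which they close (so a half turn about z gives the same grasp; the last joint's range is limited). The gripper opens to 85 mm and grips with 20 to 120 N. Pads are 22 mm wide; open, the fingers measure 114 mm over their backs; the gripper's body (76 mm by 85 mm) begins 54 mm behind the grasp point. The pads swing forward as they close: fully open they stand 13 mm farther back than shut.
Start: joints at [1.292, 0.507, -0.238, 1.5, 0.126, 1.149, -0.155], TCP at [0.235, -0.579, 0.253] pointing down, gripper open.
Joint ranges: [-3.08, 3.08], [-0.24, 2.05], [-1.43, 1.35], [0, 2.5], [-1.52, 4.66], [0.17, 1.96], [-2.89, 2.89]. Speed limits (rad/s): [2.39, 2.39, 3.14, 3.14, 3.14, 3.14, 3.14].

INTERFACE

Orientations are given as a 3x3 rotation matrix whose columns are the frame's x, y, z axes.
In Python, from cell import bot, eyes, job gives the robot as it stands. The module is installed in compiled form; this text tells all that it offers.
- The arm moves only by the tool play_rows, never from a script. Its argument "increments" is a list that holds one entry, the list of rows, each a list of 7 numbers: the shift along the world's x, y, z in m, then the turn, a rotation vector about the world's x, y, z in rad, then the finger opening in m, from 0 to 0.0854. A call has 1 to 8 rows; each row shifts and turns the commanded pose from where the row before left it; what a row does not reach is not made up. A row lasts 1/8 s, in which the tool goes at most 62.5 mm and 10.7 degrees, less where a joint would pass 70% of its speed; a pose out of reach is approached as far as the arm can. A call with a gripper value outside its range is refused whole. The fingers move at their own pace and stop on an object; "squeeze" is the grip in N (left out, the last holds). Time passes only in rows, so rows that do not move let the fingers close. It gives the time, the measured TCP pose, the force, the opening and the grip force at its end, in the units of the state.
- bot.get_state(): the state, without advancing time (a new reading comes with each control period).
- eyes.get_image(name): name is "scene" or "top" or "wrist"; returns a dict with "pixels" (384x512x3 uint8, red, green, blue), "fovy" (degrees; the focal length in pixels is half the picture's height over the tangent of half this angle, whatever the lens; pixels are square), "cx", "cy" (the principal point, pixels), "R" (3x3) and "t" (3): a world point X has camera coordinates R X + t. Camera axes: x right, y down, z forward; pixel columns grow to the right and rows downward; lengths in m; the calibration is good to about 2 mm. A picture is of the moment at which its call begins. There is no depth.
- job.job_done(): hands the job in; it is judged then, once.
Trained networks look in the newest picture that a camera, given by its name, has taken for a name from the list of things; names that differ only in an ending like _2 or _b are one class to them, and where a whole thing is asked for, a point or a joint stands for the part that bears it (a point fixed in the world has none). Each returns a list of dicts, best first, with "score" (0 to 1); they miss things now and then, are a little off and sometimes report something else, mostly with a low value. They report only what shows in the picture. A call takes as long as a camera call. They do not tell look-alikes from the thing itself.
- eyes.boxes_of(camera, query): "box" ([left, top, width, height] in pixels, round what is visible of it).
The state is a dict: "time_s": time; "qpos": joint angles; "qd": joint speeds; "joint_efforts": joint torques, N m; "tcp_pos": TCP position; "ee_rot": TCP orientation; "force": force on the tool from outside, world axes, zero at the start; "wrist_torque": the same for the moment, N m; "opening": finger opening in m; "grip_force": force on a finger pad.
Only numpy, scipy, OpenCV 4.12 (cv2) and the standard library are available. Lean on these libraries where they do the work, as an engineer would, in place of code of your own. Each camera call takes 0.05 s, during which the arm holds its last target. There are 200 camera calls.

## Working session

There is one attempt and no reset: what is moved stays moved. The work goes in short steps, Python scripts to look and compute and a tool call to move; the robot and the scene stay as the last step left them, time stands still between calls to the robot, and variables do not carry over. Pictures are saved under pics/ and viewed, at most 14 in all, crops included, and the job is handed in when it is done.

Besides the shell and the picture viewer there is one more tool, called after ">>>" by a JSON object that holds its "op" and its "data", one argument or row to a line. play_rows: Moves the arm, as the interface text tells. Its arguments: {"type":"object","properties":{"increments":{"type":"array","items":{"type":"array","items":{"type":"array","items":{"type":"number"}}}},"squeeze":{"type":"number"}},"required":["increments"]}

```bash
mkdir -p pics
cat > h.py <<'E'
import numpy as np, cv2
from cell import bot, eyes, job
def get(n):
    return eyes.get_image(n)
def K(im):
    f=im["pixels"].shape[0]/2/np.tan(np.radians(im["fovy"])/2); return f
def ray(im,u,v,z):
    R=np.array(im["R"]);t=np.array(im["t"]);f=K(im)
    d=R.T@np.array([(u-im["cx"])/f,(v-im["cy"])/f,1]);c=-R.T@t
    return c+d*(z-c[2])/d[2]
def proj(im,X):
    p=np.array(im["R"])@np.array(X)+np.array(im["t"]);f=K(im)
    return p[0]/p[2]*f+im["cx"],p[1]/p[2]*f+im["cy"]
def save(im,name,crop=None,s=1):
    a=im["pixels"][...,::-1]
    if crop: x,y,w,h=crop;a=a[y:y+h,x:x+w]
    a=cv2.resize(a,None,fx=s,fy=s,interpolation=cv2.INTER_CUBIC);cv2.imwrite("pics/"+name,a)
E
python3 - <<'E'
from h import *
im=get("top");save(im,"top1.png",s=1.5)
print(im["fovy"],im["cx"],im["cy"],-np.array(im["R"]).T@im["t"],np.round(im["R"],3).tolist())
for n in "canister_insert brick_insert logger_insert sample_jar twist_cap cold_pack logger large_jar large_cap case".split():
    for b in eyes.boxes_of("top",n)[:4]:
        x,y,w,h=b["box"]; print(n,round(b["score"],2),np.round(b["box"]),np.round(ray(im,x+w/2,y+h/2,0.04),3))
im=get("scene");save(im,"scene1.png",s=1.5)
E
```

```text
54.91270607399778 254.34533257203742 196.16031529298516 [0.3020275  0.01394768 1.19588432] [[0.003, -1.0, 0.027], [-0.982, -0.008, -0.187], [0.188, -0.026, -0.982]]
canister_insert 0.92 [198. 181.  36.  35.] [0.514 0.104 0.04 ]
brick_insert 0.59 [270. 185.  38.  34.] [ 0.506 -0.126  0.04 ]
logger_insert 0.71 [236. 180.  37.  40.] [ 0.51  -0.015  0.04 ]
sample_jar 0.57 [369. 202.  18.  12.] [ 0.486 -0.409  0.04 ]
sample_jar 0.21 [141. 173.  35.  32.] [0.544 0.289 0.04 ]
twist_cap 0.79 [321. 178.  28.  24.] [ 0.546 -0.276  0.04 ]
twist_cap 0.59 [288. 146.  24.  27.] [ 0.648 -0.166  0.04 ]
cold_pack 0.67 [143. 215.  28.  30.] [0.414 0.286 0.04 ]
logger 0.83 [328. 224.  23.  12.] [ 0.417 -0.284  0.04 ]
large_jar 0.8 [111. 202.  22.  18.] [0.473 0.397 0.04 ]
large_cap 0.92 [140. 172.  38.  33.] [0.545 0.289 0.04 ]
case 0.75 [196. 177. 110.  49.] [ 0.505 -0.008  0.04 ]
```

View pics/top1.png

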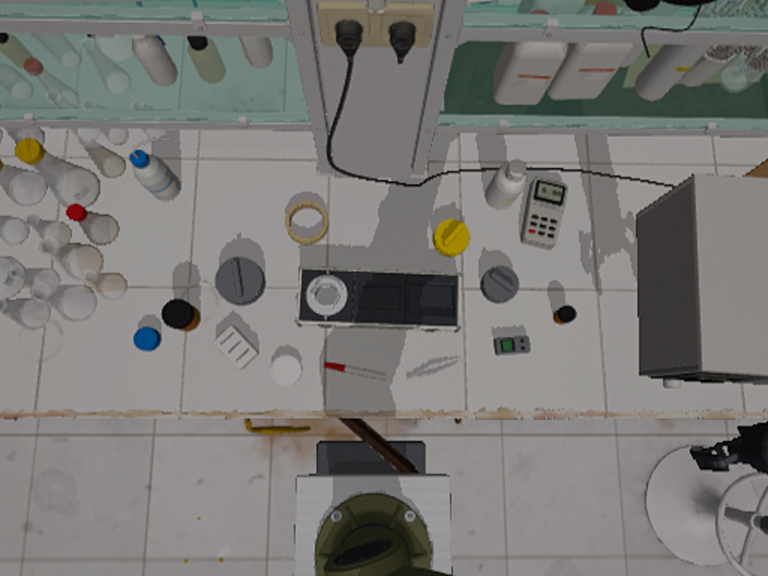

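View pics/scene1.png

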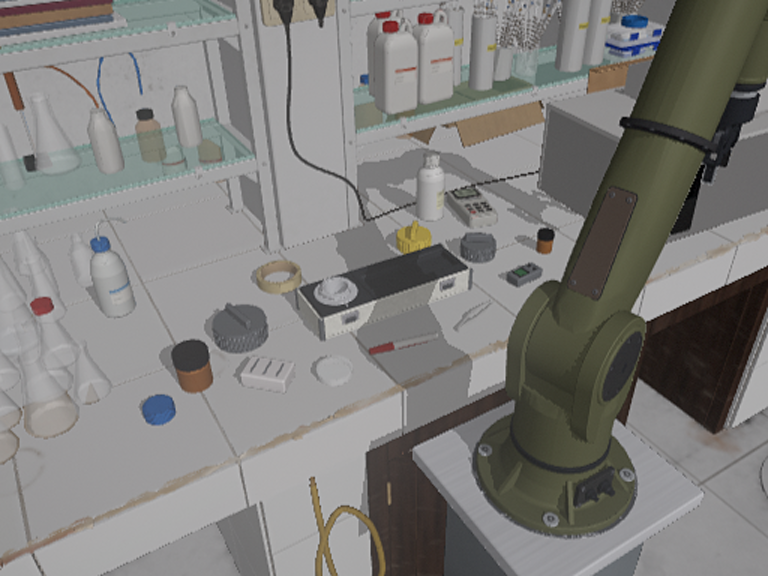

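In top1 (1.5x), these are the candidates:
- **Caps:** grey small (500,285), yellow (452,237) and grey large (240,280). The small grey one fits; yellow and large stay.
- **Jars:** small (565,315) and large (180,315). The small one fits.
- **Others:** logger (511,345), not the calculator-like meter (544,212). Cold pack (237,347), not the white disc (286,365).

I'll confirm these in one enlarged crop.

Run:
```python
from h import *
im=get("top");save(im,"crop1.png",(195,140,198,110),4)
s=bot.get_state();print(s["tcp_pos"],np.round(s["ee_rot"],3).tolist(),s["time_s"])
w=get("wrist");print(w["fovy"],w["cx"],w["cy"],-np.array(w["R"]).T@w["t"],np.round(w["R"],3).tolist())
```

```text
[ 0.23459792 -0.57932249  0.25328856] [[0.927, 0.375, 0.0], [0.375, -0.927, -0.0], [0.0, 0.0, -1.0]] 0.65
60.5255566421153 257.6594059758011 191.46823342998348 [ 0.30412761 -0.55080726  0.37359956] [[0.375, -0.927, 0.001], [-0.885, -0.358, 0.297], [-0.275, -0.112, -0.955]]
```

View pics/crop1.png

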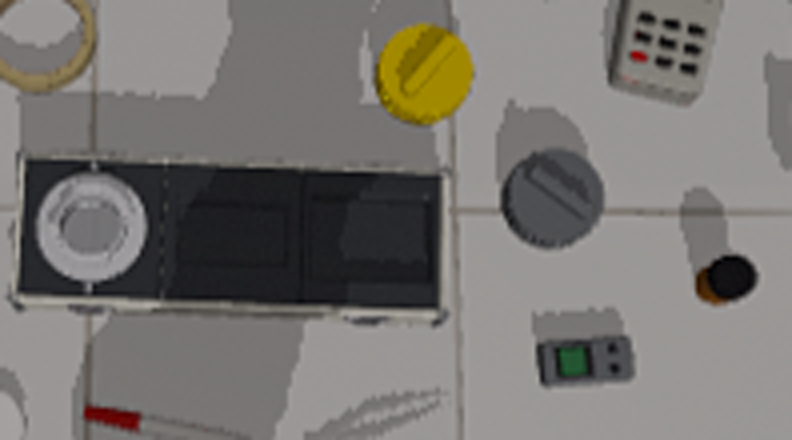

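Crop confirms it: small grey cap at crop (552,198), yellow cap (424,74), small jar lid (731,277) and logger (585,360). The middle insert has the smaller (logger) pocket, and the right one has the larger (brick) pocket. Next I look from nearer.

>>> {"op": "play_rows", "data": {
  "increments": [
    [[0, 0.06, 0, 0, 0, -0.1, 0.0854], [0, 0.06, 0, 0, 0, -0.1, 0.0854], [0, 0.06, 0, 0, 0, -0.1, 0.0854], [0.03, 0.06, 0, 0, 0, -0.085, 0.0854], [0.055, 0, 0, 0, 0, 0, 0.0854], [0.055, 0, 0, 0, 0, 0, 0.0854], [0.055, 0, 0, 0, 0, 0, 0.0854], [0, 0, 0, 0, 0, 0, 0.0854]]
  ]
}}

```text
time_s: 1.7
tcp_pos: [0.4318, -0.3418, 0.2528]
ee_rot: [[1.0, 0.005, 0.002], [0.005, -1.0, 0.001], [0.002, -0.001, -1.0]]
force: [-0.5, 0.0, -0.3]
opening: 0.0852
grip_force: 0.0
```

Run:
```python
from h import *
s=bot.get_state();print(s["tcp_pos"],np.round(s["ee_rot"],3).tolist(),s["time_s"])
w=get("wrist");save(w,"w1.png",s=1.5)
for n,z in [("sample_jar",.05),("twist_cap",.035),("logger",.022),("brick_insert",.05)]:
    for b in eyes.boxes_of("wrist",n)[:4]:
        x,y,ww,h=b["box"]; print(n,round(b["score"],2),np.round(b["box"]),np.round(ray(w,x+ww/2,y+h/2,z),3))
```

```text
[ 0.43179883 -0.34175452  0.25283269] [[1.0, 0.005, 0.002], [0.005, -1.0, 0.001], [0.002, -0.001, -1.0]] 1.7
sample_jar 0.95 [305.  99.  40.  34.] [ 0.483 -0.407  0.05 ]
twist_cap 0.6 [148.   2.  82.  82.] [ 0.549 -0.277  0.035]
logger 0.56 [185. 153.  72.  37.] [ 0.421 -0.301  0.022]
brick_insert 0.87 [  0.  20.  89. 124.] [ 0.512 -0.143  0.05 ]
```

View pics/w1.png

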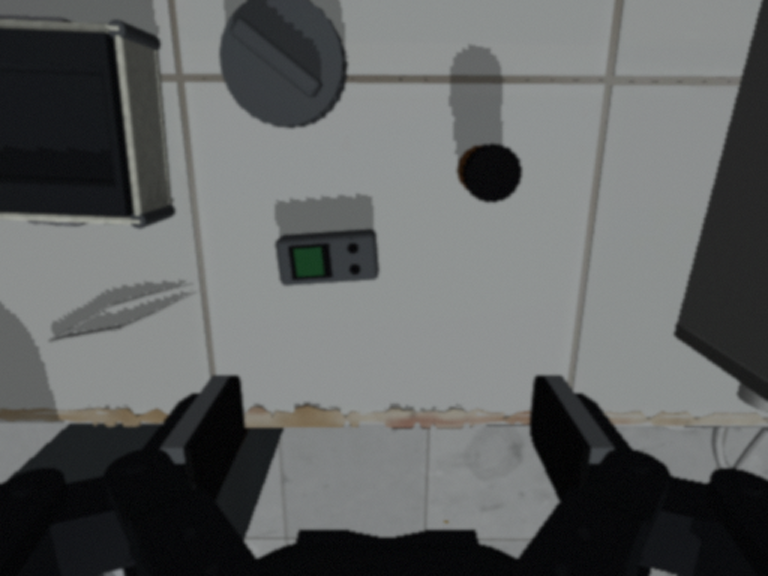

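Wrist view (1.5x): jar lid centre (491,172), logger (328,257) with its long axis almost along y, cap disc (284,62) with bar from (236,25) to (318,92). Converting to metres.

Run:
```python
from h import *
w=get("wrist")
P=lambda u,v,z:np.round(ray(w,u/1.5,v/1.5,z),4)
print("jar",P(491,172,.05))
g=cv2.cvtColor(w["pixels"],cv2.COLOR_RGB2GRAY)
m=(g[85:145,295:360]<30).astype(np.uint8);n,l,st,c=cv2.connectedComponentsWithStats(m);i=1+np.argmax(st[1:,4]);print("jar dark blob",st[i],ray(w,c[i][0]+295,c[i][1]+85,.05))
for a in [(283,238),(373,232),(376,277),(287,283)]: print("log",P(*a,.022))
a,b=P(236,25,.053),P(318,92,.053);print("bar",a,b,(a+b)/2,np.linalg.norm(a-b),np.degrees(np.arctan2(*(a-b)[1::-1])))
```

```text
jar [ 0.4775 -0.4113  0.05  ]
jar dark blob [   9    4   40   38 1133] [ 0.48450661 -0.40756108  0.05      ]
log [ 0.4291 -0.2694  0.022 ]
log [ 0.4334 -0.3346  0.022 ]
log [ 0.3996 -0.3365  0.022 ]
log [ 0.3951 -0.2702  0.022 ]
bar [ 0.5618 -0.2567  0.053 ] [ 0.5253 -0.303   0.053 ] [ 0.54355 -0.27985  0.053  ] 0.05895710304959021 51.7499823866084
```

>>> {"op": "play_rows", "data": {
  "increments": [
    [[0.013, -0.017, -0.03, 0, 0, 0, 0.0854], [0.013, -0.017, -0.03, 0, 0, 0, 0.0854], [0.013, -0.017, -0.03, 0, 0, 0, 0.0854], [0.013, -0.016, -0.03, 0, 0, 0, 0.0854], [0, 0, 0, 0, 0, 0, 0.0854], [0, 0, 0, 0, 0, 0, 0.0854]]
  ]
}}

```text
time_s: 2.75
tcp_pos: [0.479, -0.4104, 0.1342]
ee_rot: [[1.0, -0.001, 0.0], [-0.001, -1.0, -0.0], [0.0, 0.0, -1.0]]
force: [-0.4, -0.4, 0.6]
opening: 0.0854
grip_force: 0.0
```

Run:
```python
from h import *
s=bot.get_state();print(s["tcp_pos"],s["time_s"])
w=get("wrist")
for b in eyes.boxes_of("wrist","sample_jar")[:2]:
    x,y,ww,h=b["box"];print(np.round(b["box"]),b["score"],ray(w,x+ww/2,y+h/2,.042))
g=cv2.cvtColor(w["pixels"],cv2.COLOR_RGB2GRAY)
x,y,ww,h=[int(v) for v in eyes.boxes_of("wrist","sample_jar")[0]["box"]]
m=(g[y-10:y+h+10,x-10:x+ww+10]<30).astype(np.uint8);n,l,st,c=cv2.connectedComponentsWithStats(m);i=1+np.argmax(st[1:,4]);print("blob",st[i],ray(w,c[i][0]+x-10,c[i][1]+y-10,.045))
save(w,"w2.png")
```

```text
[ 0.47902183 -0.41037332  0.13423674] 2.75
[230. 163.  55.  60.] 0.66 [ 0.48713154 -0.4102766   0.042     ]
blob [  12   12   52   61 2418] [ 0.48609399 -0.40990991  0.045     ]
```

>>> {"op": "play_rows", "data": {
  "increments": [
    [[0.005, 0, -0.03, 0, 0, 0, 0.0854], [0, 0, -0.03, 0, 0, 0, 0.0854], [0, 0, -0.016, 0, 0, 0, 0.0854], [0, 0, 0, 0, 0, 0, 0.0854], [0, 0, 0, 0, 0, 0, 0.03], [0, 0, 0, 0, 0, 0, 0.03], [0, 0, 0, 0, 0, 0, 0.03], [0, 0, 0, 0, 0, 0, 0.03]]
  ],
  "squeeze": 40
}}

```text
time_s: 3.9
tcp_pos: [0.485, -0.4107, 0.0583]
ee_rot: [[1.0, -0.0, 0.001], [-0.0, -1.0, -0.001], [0.001, 0.001, -1.0]]
force: [-1.0, 1.1, 6.1]
opening: 0.0333
grip_force: 39.5
```

>>> {"op": "play_rows", "data": {
  "increments": [
    [[0, 0, 0, 0, 0, 0, 0.03], [0, 0, 0, 0, 0, 0, 0.03]]
  ]
}}

```text
time_s: 4.15
tcp_pos: [0.485, -0.4107, 0.0583]
ee_rot: [[1.0, -0.0, 0.001], [-0.0, -1.0, -0.001], [0.001, 0.001, -1.0]]
force: [-0.7, 0.4, 6.3]
opening: 0.0329
grip_force: 39.5
```

Run:
```python
from h import *
im=get("top")
g=cv2.cvtColor(im["pixels"],cv2.COLOR_RGB2GRAY)
m=(g[170:230,190:315]<60).astype(np.uint8)
m=cv2.morphologyEx(m,cv2.MORPH_CLOSE,np.ones((3,3)))
# canister: bright blob
b=(g[175:222,196:236]>150).astype(np.uint8)
cv2.imwrite("pics/x.png",cv2.resize(g[165:235,185:320],None,fx=5.9,fy=5.9,interpolation=cv2.INTER_CUBIC))
print(im["fovy"])
```

```text
54.91270607399778
```

View pics/x.png

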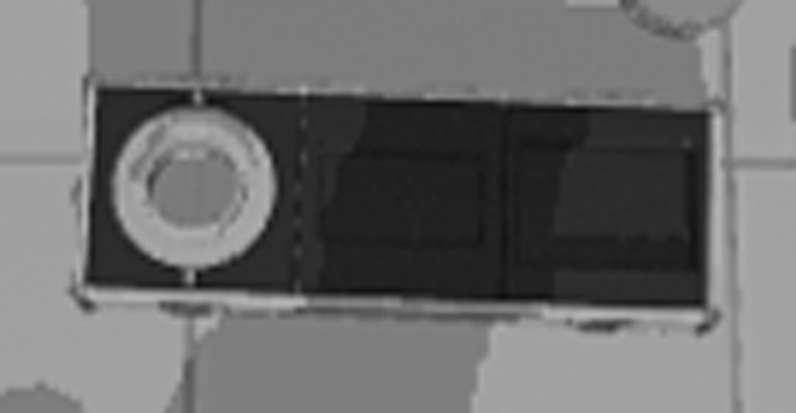

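Enlarged top crop: canister mouth at (192,187), marks at (198,97) and (190,276), small pocket in the middle insert, large pocket on the right.

Run:
```python
from h import *
im=get("top")
P=lambda u,v,z:ray(im,u/5.9+185-.4,v/5.9+165-.4,z)
q=[P(*a,.055) for a in [(98,88),(712,112),(708,303),(88,287)]]
for a in q:print(np.round(a,4))
print("c",np.mean(q,0))
y=(q[0]+q[3]-q[1]-q[2])/2;print("yaw",np.degrees(np.arctan2(-y[0],y[1])),np.linalg.norm(y))
a,b=P(198,97,.05),P(190,276,.05);print("marks",a,b,(a+b)/2,np.linalg.norm(a-b),np.degrees(np.arctan2((a-b)[1],(a-b)[0])))
print("canister rim",P(194,188,.062),"bore floor",P(195,188,.03))
s=bot.get_state();print(s["force"],s["wrist_torque"])
```

```text
[0.5722 0.1523 0.055 ]
[ 0.562  -0.1776  0.055 ]
[ 0.4583 -0.1731  0.055 ]
[0.4646 0.1543 0.055 ]
c [ 0.51427465 -0.01102272  0.055     ]
yaw -1.4335448092940088 0.328690942230086
marks [0.56887825 0.09910541 0.05      ] [0.47157532 0.10125034 0.05      ] [0.52022679 0.10017788 0.05      ] 0.09732657581777575 -1.2628167131311958
canister rim [0.51675668 0.09926566 0.062     ] bore floor [0.5228211  0.10113168 0.03      ]
[-1.08253965  1.25345732  6.4495285 ] [ 0.11903942  0.1455576  -0.0322281 ]
```

>>> {"op": "play_rows", "data": {
  "increments": [
    [[0, 0, 0.02, 0, 0, 0, 0.03], [0, 0, 0.04, 0, 0, 0, 0.03], [0, 0.03, 0.04, 0, 0, 0, 0.03], [0.005, 0.055, 0, 0, 0, 0, 0.03], [0.005, 0.055, 0, 0, 0, 0, 0.03], [0.005, 0.055, 0, 0, 0, 0, 0.03], [0.005, 0.055, 0, 0, 0, 0, 0.03], [0.005, 0.055, 0, 0, 0, 0, 0.03]]
  ]
}}

```text
time_s: 5.25
tcp_pos: [0.5095, -0.1037, 0.1575]
ee_rot: [[1.0, -0.0, 0.0], [-0.0, -1.0, -0.0], [0.0, 0.0, -1.0]]
force: [0.4, 0.6, -0.6]
opening: 0.0333
grip_force: 40.0
```

>>> {"op": "play_rows", "data": {
  "increments": [
    [[0.005, 0.055, 0, 0, 0, -0.025, 0.03], [0.002, 0.055, 0, 0, 0, 0, 0.03], [0, 0.055, 0, 0, 0, 0, 0.03], [0, 0.04, 0, 0, 0, 0, 0.03], [0, 0, 0, 0, 0, 0, 0.03], [0, 0, 0, 0, 0, 0, 0.03]]
  ]
}}

```text
time_s: 6.0
tcp_pos: [0.5164, 0.099, 0.1572]
ee_rot: [[1.0, -0.025, -0.0], [-0.025, -1.0, -0.001], [-0.0, 0.001, -1.0]]
force: [-0.3, -0.6, -0.1]
opening: 0.0332
grip_force: 40.0
```

Run:
```python
from h import *
s=bot.get_state();print(s["tcp_pos"],s["time_s"],s["opening"])
w=get("wrist");save(w,"w3.png",s=1.5)
print(proj(w,[.517,.099,.064]),proj(w,[.517,.099,.03]))
```

```text
[0.51640234 0.09900341 0.15721101] 6.0 0.03323754551937371
(np.float64(257.21037821245085), np.float64(202.76966050425514)) (np.float64(257.20365026464236), np.float64(188.49224321108133))
```

View pics/w3.png

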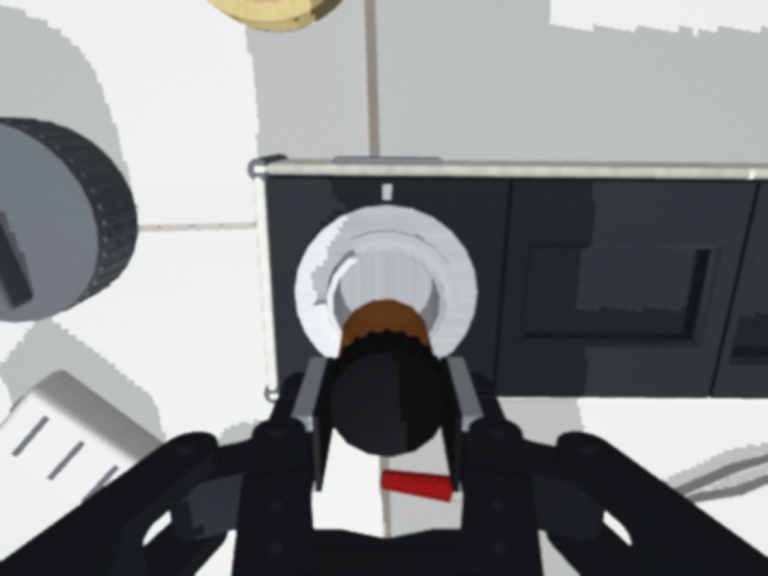

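Canister mouth is centred at column 387 (1.5x) and the held jar at 386: aligned. Lowering.

>>> {"op": "play_rows", "data": {
  "increments": [
    [[0.001, 0, -0.02, 0, 0, 0, 0.03], [0, 0, -0.02, 0, 0, 0, 0.03], [0, 0, -0.015, 0, 0, 0, 0.03], [0, 0, -0.008, 0, 0, 0, 0.03], [0, 0, -0.004, 0, 0, 0, 0.03], [0, 0, 0, 0, 0, 0, 0.03]]
  ]
}}

```text
time_s: 6.8
tcp_pos: [0.5178, 0.0996, 0.0926]
ee_rot: [[1.0, -0.025, 0.002], [-0.025, -1.0, -0.0], [0.002, 0.0, -1.0]]
force: [-6.3, -0.9, 22.3]
opening: 0.0334
grip_force: 42.8
```

>>> {"op": "play_rows", "data": {
  "increments": [
    [[0, 0, 0.002, 0, 0, 0, 0.03], [0, 0, 0, 0, 0, 0, 0.045], [0, 0, 0, 0, 0, 0, 0.055], [0, 0, 0.01, 0, 0, 0, 0.06], [0, 0, 0.04, 0, 0, 0, 0.07], [0, 0, 0.05, 0, 0, 0, 0.08], [-0.02, 0, 0.02, 0, 0, 0, 0.0854], [0, 0, 0, 0, 0, 0, 0.0854]]
  ]
}}

```text
time_s: 7.8
tcp_pos: [0.4975, 0.0999, 0.2143]
ee_rot: [[1.0, -0.025, 0.003], [-0.025, -1.0, 0.0], [0.003, -0.001, -1.0]]
force: [-0.4, 0.1, -0.6]
opening: 0.0854
grip_force: 0.0
```

Run:
```python
from h import *
s=bot.get_state();print(s["tcp_pos"],s["time_s"],s["opening"],s["force"])
w=get("wrist");save(w,"w4.png",(120,60,280,240),2.5)
print(proj(w,[.517,.099,.064]),proj(w,[.517,.099,.08]))
for b in eyes.boxes_of("wrist","sample_jar")[:2]:
    x,y,ww,h=b["box"];print(np.round(b["box"]),b["score"],ray(w,x+ww/2,y+h/2,.075))
```

```text
[0.49745379 0.09988259 0.21431842] 7.8 0.08535200203494431 [-0.42054603  0.06171966 -0.64086255]
(np.float64(257.932407574076), np.float64(159.35366088660354)) (np.float64(257.95151826614085), np.float64(163.41711478609255))
[235. 139.  46.  48.] 0.58 [0.51605901 0.09918046 0.075     ]
```

View pics/w4.png

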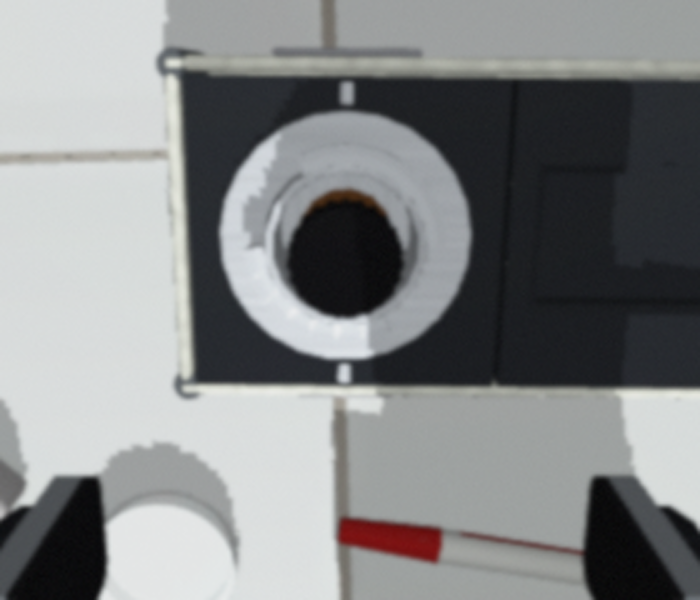

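Jar stands upright in the bore: lid (345,255), ring centre (345,235), marks (347,93) and (344,373), all in crop pixels. Now to the cap.

>>> {"op": "play_rows", "data": {
  "increments": [
    [[0.007, -0.055, 0, 0, 0, 0.13, 0.0854], [0.007, -0.055, 0, 0, 0, 0.13, 0.0854], [0.007, -0.055, 0, 0, 0, 0.13, 0.0854], [0.007, -0.055, 0, 0, 0, 0.13, 0.0854], [0.007, -0.055, 0, 0, 0, 0.13, 0.0854], [0.007, -0.055, -0.01, 0, 0, 0.13, 0.0854], [0.007, -0.05, -0.02, 0, 0, 0.14, 0.0854], [0, 0, 0, 0, 0, 0, 0.0854]]
  ]
}}

```text
time_s: 8.9
tcp_pos: [0.5443, -0.286, 0.178]
ee_rot: [[0.631, 0.776, -0.006], [0.776, -0.631, 0.001], [-0.003, -0.005, -1.0]]
force: [-0.4, 0.1, -0.4]
opening: 0.0855
grip_force: 0.0
```

>>> {"op": "play_rows", "data": {
  "increments": [
    [[0, 0, 0, 0, 0, 0, 0.06], [0, 0, 0, 0, 0, 0, 0.06]]
  ]
}}

```text
time_s: 9.15
tcp_pos: [0.5471, -0.2787, 0.1823]
ee_rot: [[0.624, 0.781, 0.0], [0.781, -0.624, 0.001], [0.001, -0.0, -1.0]]
force: [-0.3, 0.9, 0.0]
opening: 0.06
grip_force: 0.0
```

Run:
```python
from h import *
s=bot.get_state();print(s["tcp_pos"],s["time_s"],np.round(s["qpos"],2),np.round(s["ee_rot"],3).tolist())
w=get("wrist");save(w,"w5.png",s=1.5)
print(proj(w,[.549,-.276,.053]))
```

```text
[ 0.54705784 -0.27872683  0.18229587] 9.15 [ 0.69  0.57 -0.42  1.63  0.27  1.   -0.49] [[0.624, 0.781, 0.0], [0.781, -0.624, 0.001], [0.001, -0.0, -1.0]]
(np.float64(258.0599754233836), np.float64(184.61688774729424))
```

View pics/w5.png

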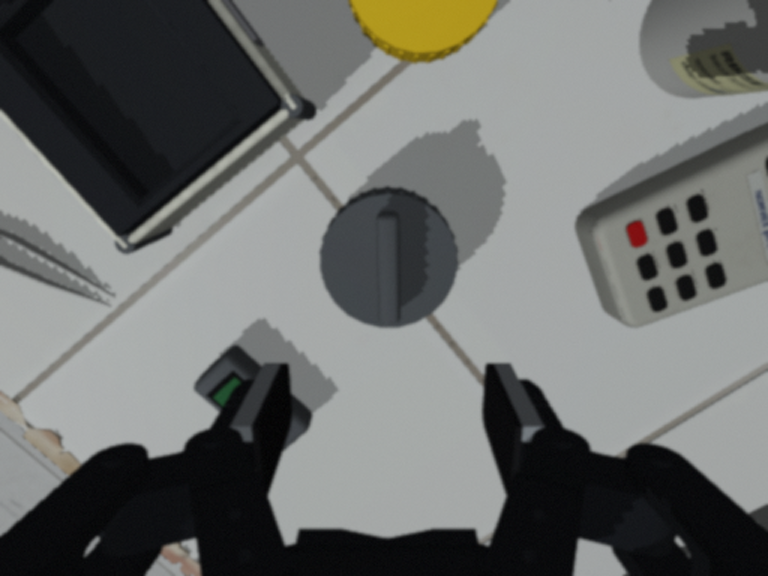

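Cap disc is centred at (389,258) and the bar runs (388,212)–(390,322), nearly along tool x.

Run:
```python
from h import *
w=get("wrist")
P=lambda u,v,z:ray(w,u/1.5-.2,v/1.5-.2,z)
a,b=P(388.5,212,.053),P(389.5,322,.053);print((a+b)/2,np.linalg.norm(a-b),np.degrees(np.arctan2(*(a-b)[1::-1])))
print(P(389,258,.035),np.linalg.norm(P(320,258,.035)-P(459,258,.035)))
for b in eyes.boxes_of("wrist","twist_cap")[:2]:
    x,y,ww,h=b["box"];print(np.round(b["box"]),b["score"],ray(w,x+ww/2,y+h/2,.035))
s=bot.get_state();print(s["tcp_pos"])
```

```text
[ 0.55252855 -0.27318584  0.053     ] 0.05961172959098889 51.95031696543531
[ 0.55348324 -0.27212897  0.035     ] 0.07757292607711667
[213. 124.  93.  96.] 0.96 [ 0.55390409 -0.2726308   0.035     ]
[228.   3. 106.  39.] 0.83 [ 0.63614501 -0.1936722   0.035     ]
[ 0.54700571 -0.27924951  0.18278426]
```

>>> {"op": "play_rows", "data": {
  "increments": [
    [[0.006, 0.006, -0.03, 0, 0, 0.01, 0.05], [0, 0, -0.04, 0, 0, 0, 0.05], [0, 0, -0.03, 0, 0, 0, 0.05], [0, 0, -0.021, 0, 0, 0, 0.05], [0, 0, 0, 0, 0, 0, 0.05], [0, 0, 0, 0, 0, 0, 0.0], [0, 0, 0, 0, 0, 0, 0.0], [0, 0, 0, 0, 0, 0, 0.0]]
  ],
  "squeeze": 80
}}

```text
time_s: 10.3
tcp_pos: [0.5533, -0.2746, 0.0629]
ee_rot: [[0.618, 0.786, 0.002], [0.786, -0.618, -0.001], [0.0, 0.002, -1.0]]
force: [-1.5, 1.1, 6.4]
opening: 0.0096
grip_force: 80.7
```

>>> {"op": "play_rows", "data": {
  "increments": [
    [[0, 0, 0, 0, 0, 0, 0.0], [0, 0, 0, 0, 0, 0, 0.0]]
  ]
}}

```text
time_s: 10.55
tcp_pos: [0.5533, -0.2746, 0.0628]
ee_rot: [[0.618, 0.786, 0.002], [0.786, -0.618, -0.001], [0.001, 0.002, -1.0]]
force: [-0.9, 1.4, 6.4]
opening: 0.0099
grip_force: 80.7
```

>>> {"op": "play_rows", "data": {
  "increments": [
    [[0, 0, 0.03, 0, 0, 0, 0.0], [0, 0, 0.05, 0, 0, 0, 0.0], [0, 0.03, 0.045, 0, 0, 0, 0.0], [-0.006, 0.055, 0, 0, 0, 0.02, 0.0], [-0.006, 0.055, 0, 0, 0, 0.02, 0.0], [-0.006, 0.055, 0, 0, 0, 0.02, 0.0], [-0.006, 0.055, 0, 0, 0, 0.02, 0.0], [-0.006, 0.055, 0, 0, 0, 0.02, 0.0]]
  ]
}}

```text
time_s: 11.55
tcp_pos: [0.5222, 0.0322, 0.187]
ee_rot: [[0.536, 0.844, 0.001], [0.844, -0.536, -0.0], [0.001, 0.001, -1.0]]
force: [1.3, -0.4, -1.7]
opening: 0.0095
grip_force: 79.9
```

>>> {"op": "play_rows", "data": {
  "increments": [
    [[-0.006, 0.045, 0, 0, 0, 0.018, 0.0], [0, 0.0225, 0, 0, 0, 0, 0.0], [0, 0, 0, 0, 0, 0, 0.0], [0, 0, 0, 0, 0, 0, 0.0], [0, 0, 0, 0, 0, 0, 0.0]]
  ]
}}

```text
time_s: 12.18
tcp_pos: [0.5167, 0.0965, 0.1862]
ee_rot: [[0.523, 0.852, -0.0], [0.852, -0.523, -0.001], [-0.001, 0.0, -1.0]]
force: [0.1, -0.7, -1.9]
opening: 0.0101
grip_force: 79.8
```

Run:
```python
from h import *
s=bot.get_state();print(s["tcp_pos"],s["time_s"],np.round(s["qpos"],2),np.round(s["ee_rot"],3).tolist(),np.degrees(np.arctan2(s["ee_rot"][1][0],s["ee_rot"][0][0])),s["opening"],s["force"])
w=get("wrist");save(w,"w6.png",s=1.5)
print(np.multiply(1.5,[proj(w,[.518,.099,.053]),proj(w,[.572,.098,.05]),proj(w,[.464,.1005,.05])]))
```

```text
[0.51667623 0.09651584 0.1862459 ] 12.175 [ 0.11  0.45 -0.5   1.86  0.27  0.9  -1.06] [[0.523, 0.852, -0.0], [0.852, -0.523, -0.001], [-0.001, 0.0, -1.0]] 58.47006446364246 0.010075988964256986 [ 0.06326811 -0.67275251 -1.918022  ]
[[386.9961406  275.5963942 ]
 [475.90347441 223.68171108]
 [302.81113427 320.75186583]]
```

View pics/w6.png

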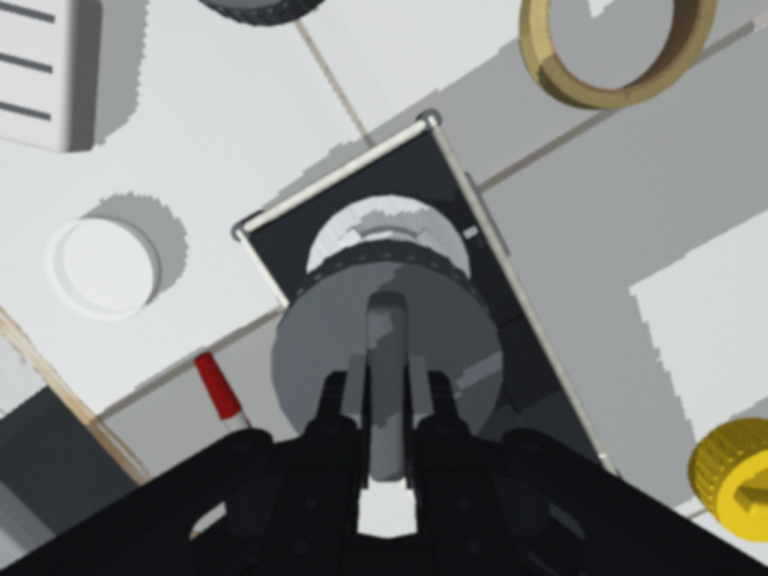

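Held cap spans columns 272–503 (centre 387.5), canister ring 306–471 (centre 388.5, row 275), matching the prediction. Gap and bar angles agree, so I lower it.

>>> {"op": "play_rows", "data": {
  "increments": [
    [[0.001, 0.001, -0.02, 0, 0, 0, 0.0], [0, 0, -0.015, 0, 0, 0, 0.0], [0, 0, -0.01, 0, 0, 0, 0.0], [0, 0, -0.008, 0, 0, 0, 0.0], [0, 0, -0.006, 0, 0, 0, 0.0], [0, 0, -0.006, 0, 0, 0, 0.0], [0, 0, -0.003, 0, 0, 0, 0.0], [0, 0, 0, 0, 0, 0, 0.0]]
  ]
}}

```text
time_s: 13.22
tcp_pos: [0.5177, 0.0992, 0.1207]
ee_rot: [[0.521, 0.854, 0.002], [0.854, -0.521, -0.001], [0.0, 0.002, -1.0]]
force: [-8.0, -1.8, 26.0]
opening: 0.0098
grip_force: 83.3
```

Contact height (skirt z≈0.058) equals the ring at 53 mm in the insert frame plus its 5 mm base. The jar contact was 4–5 mm high in the same way, so the cap is seated. Easing the pressure and turning clockwise.

>>> {"op": "play_rows", "data": {
  "increments": [
    [[-0.0005, 0, 0.0015, 0, 0, 0, 0.0], [0, 0, 0, 0, 0, -0.13, 0.0], [0, 0, 0, 0, 0, -0.13, 0.0], [0, 0, 0, 0, 0, -0.13, 0.0], [0, 0, 0, 0, 0, -0.13, 0.0]]
  ]
}}

```text
time_s: 13.85
tcp_pos: [0.5181, 0.0996, 0.1208]
ee_rot: [[0.878, 0.479, 0.003], [0.479, -0.878, 0.001], [0.003, 0.001, -1.0]]
force: [-0.4, 0.5, 6.6]
opening: 0.0098
grip_force: 80.8
```

>>> {"op": "play_rows", "data": {
  "increments": [
    [[0, 0, 0, 0, 0, -0.13, 0.0], [0, 0, 0, 0, 0, -0.13, 0.0], [0, 0, 0, 0, 0, -0.13, 0.0], [0, 0, 0, 0, 0, -0.13, 0.0], [0, 0, 0, 0, 0, 0, 0.0], [0, 0, 0, 0, 0, 0, 0.0]]
  ]
}}

```text
time_s: 14.6
tcp_pos: [0.5181, 0.0996, 0.1208]
ee_rot: [[1.0, -0.017, 0.003], [-0.017, -1.0, 0.001], [0.003, -0.001, -1.0]]
force: [0.3, -0.2, 8.1]
opening: 0.0096
grip_force: 80.9
```

Run:
```python
from h import *
s=bot.get_state();R=s["ee_rot"];print(s["tcp_pos"],np.degrees(np.arctan2(R[1][0],R[0][0])),s["opening"],s["force"],s["wrist_torque"],s["grip_force"])
```

```text
[0.51812202 0.09962732 0.12081239] -0.9943479846785693 0.00957070898098243 [ 0.3437603  -0.17253083  8.13643683] [ 0.0359036   0.03938121 -0.12630683] 80.91307997703552
```

>>> {"op": "play_rows", "data": {
  "increments": [
    [[0, 0, 0.004, 0, 0, 0, 0.0], [0, 0, 0.003, 0, 0, 0, 0.0], [0, 0, 0, 0, 0, 0, 0.0]]
  ]
}}

```text
time_s: 14.98
tcp_pos: [0.5184, 0.099, 0.1247]
ee_rot: [[1.0, -0.017, 0.001], [-0.017, -1.0, 0.0], [0.001, -0.0, -1.0]]
force: [12.2, 0.5, -27.0]
opening: 0.0092
grip_force: 80.2
```

It resists a 27 N pull, so it is locked. Lowering it back, releasing and checking the bar.

>>> {"op": "play_rows", "data": {
  "increments": [
    [[0, 0, -0.006, 0, 0, -0.007, 0.0], [0, 0, 0, 0, 0, 0, 0.0], [0, 0, 0, 0, 0, 0, 0.02], [0, 0, 0, 0, 0, 0, 0.04], [0, 0, 0.03, 0, 0, 0, 0.05], [0, 0, 0.05, 0, 0, 0, 0.08], [-0.03, 0.03, 0.05, 0, 0, 0, 0.0854], [-0.01, 0.03, 0, 0, 0, 0, 0.0854]]
  ]
}}

```text
time_s: 15.98
tcp_pos: [0.4787, 0.1587, 0.2522]
ee_rot: [[1.0, -0.025, 0.006], [-0.025, -1.0, 0.002], [0.006, -0.002, -1.0]]
force: [-0.4, 0.4, -0.1]
opening: 0.0852
grip_force: 0.0
```

>>> {"op": "play_rows", "data": {
  "increments": [
    [[0, 0, 0, 0, 0, 0, 0.0854], [0, 0, 0, 0, 0, 0, 0.0854]]
  ]
}}

```text
time_s: 16.23
tcp_pos: [0.4783, 0.157, 0.2482]
ee_rot: [[1.0, -0.024, -0.001], [-0.024, -1.0, -0.001], [-0.001, 0.001, -1.0]]
force: [0.3, -0.4, 0.6]
opening: 0.0852
grip_force: 0.0
```

Run:
```python
from h import *
s=bot.get_state();print(s["tcp_pos"],s["time_s"])
w=get("wrist");save(w,"w7.png",s=1.5)
for n in ["twist_cap","cold_pack","brick_insert"]:
  for b in eyes.boxes_of("wrist",n)[:2]:
    x,y,ww,h=b["box"];print(n,np.round(b["box"]),b["score"],ray(w,x+ww/2,y+h/2,.03))
```

```text
[0.47831142 0.15697395 0.24815008] 16.225
twist_cap [278.  85.  95.  98.] 0.55 [0.50811839 0.08672892 0.03      ]
cold_pack [ 99. 178.  86.  74.] 0.58 [0.42415963 0.28541855 0.03      ]
brick_insert [479.  66.  33. 120.] 0.84 [ 0.51151158 -0.08615142  0.03      ]
```

View pics/w7.png

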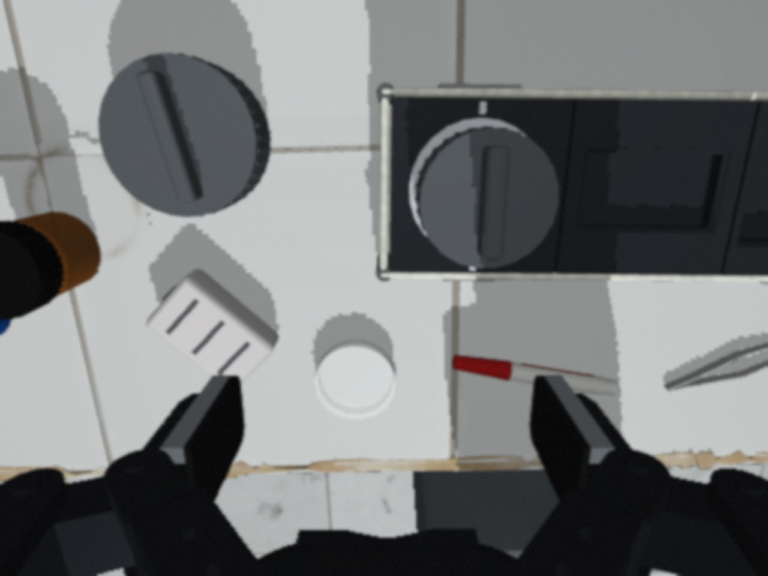

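Cap is on with its bar (497,148)–(490,260) parallel to the line of the marks (483,107)–(472,268). The cold pack is near (213,325) with its long axis about 50° from +x, and the dish (355,380) is clear of it. Going above the pack.

>>> {"op": "play_rows", "data": {
  "increments": [
    [[-0.004, 0.015, 0, 0, 0, 0.13, 0.0854], [-0.01, 0.02, 0, 0, 0, 0.13, 0.0854], [-0.01, 0.02, -0.01, 0, 0, 0.13, 0.0854], [-0.01, 0.02, -0.01, 0, 0, 0.13, 0.0854], [-0.01, 0.02, -0.01, 0, 0, 0.13, 0.0854], [-0.01, 0.02, -0.01, 0, 0, 0.13, 0.0854], [0, 0.01, -0.01, 0, 0, 0.12, 0.0854], [0, 0, 0, 0, 0, 0, 0.0854]]
  ]
}}

```text
time_s: 17.42
tcp_pos: [0.4243, 0.2825, 0.1976]
ee_rot: [[0.641, 0.768, -0.002], [0.768, -0.641, -0.001], [-0.002, -0.001, -1.0]]
force: [-0.2, 0.2, 0.7]
opening: 0.0854
grip_force: 0.0
```

>>> {"op": "play_rows", "data": {
  "increments": [
    [[0, 0, 0, 0, 0, 0, 0.0854], [0, 0, 0, 0, 0, 0, 0.0854]]
  ]
}}

```text
time_s: 17.68
tcp_pos: [0.4249, 0.2821, 0.1988]
ee_rot: [[0.642, 0.766, 0.001], [0.766, -0.642, -0.0], [0.0, 0.0, -1.0]]
force: [-0.6, -0.9, -0.6]
opening: 0.0852
grip_force: 0.0
```

Run:
```python
from h import *
s=bot.get_state();R=s["ee_rot"];print(s["tcp_pos"],s["time_s"],np.round(s["qpos"],2),np.degrees(np.arctan2(R[1][0],R[0][0])))
w=get("wrist");save(w,"w8.png",s=1.5)
for n in ["cold_pack"]:
  for b in eyes.boxes_of("wrist",n)[:2]:
    x,y,ww,h=b["box"];print(n,np.round(b["box"]),b["score"],ray(w,x+ww/2,y+h/2,.03))
```

```text
[0.42491407 0.28205151 0.19879963] 17.675 [-0.33  0.4  -0.43  1.88  0.21  0.9  -1.56] 50.022010295329096
cold_pack [211. 125.  63.  94.] 0.96 [0.41697116 0.29360941 0.03      ]
```

View pics/w8.png

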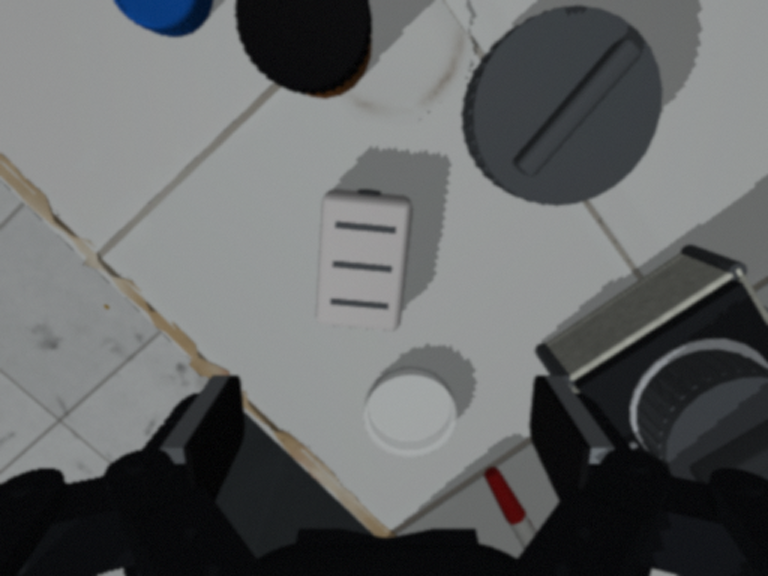

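Pack's top face has corners (324,195), (411,199), (400,328) and (317,323).

Run:
```python
from h import *
w=get("wrist")
q=[ray(w,u/1.5-.2,v/1.5-.2,.03) for u,v in [(324,195),(411,199),(400,328),(317,323)]]
c=np.mean(q,0);l=(q[0]+q[1]-q[2]-q[3])/2;s_=(q[0]+q[3]-q[1]-q[2])/2
print(c,np.linalg.norm(l),np.degrees(np.arctan2(l[1],l[0])),np.linalg.norm(s_))
s=bot.get_state();print(s["tcp_pos"])
```

```text
[0.41365158 0.29204473 0.03      ] 0.08028341461296123 45.37979593800694 0.051358807815929296
[0.42466078 0.28238294 0.19872216]
```

>>> {"op": "play_rows", "data": {
  "increments": [
    [[-0.011, 0.01, -0.04, 0, 0, -0.08, 0.0854], [0, 0, -0.05, 0, 0, 0, 0.0854], [0, 0, -0.04, 0, 0, 0, 0.0854], [0, 0, -0.03, 0, 0, 0, 0.0854], [0, 0, 0, 0, 0, 0, 0.0854], [0, 0, 0, 0, 0, 0, 0.045], [0, 0, 0, 0, 0, 0, 0.045], [0, 0, 0, 0, 0, 0, 0.045]]
  ],
  "squeeze": 60
}}

```text
time_s: 18.82
tcp_pos: [0.4143, 0.2932, 0.0403]
ee_rot: [[0.7, 0.714, 0.003], [0.714, -0.7, 0.002], [0.003, 0.001, -1.0]]
force: [-0.4, -1.0, 6.1]
opening: 0.0521
grip_force: 62.4
```

>>> {"op": "play_rows", "data": {
  "increments": [
    [[0, 0, 0, 0, 0, 0, 0.045], [0, 0, 0, 0, 0, 0, 0.045]]
  ]
}}

```text
time_s: 19.08
tcp_pos: [0.4142, 0.2932, 0.0403]
ee_rot: [[0.7, 0.714, 0.003], [0.714, -0.7, 0.002], [0.003, 0.001, -1.0]]
force: [-1.5, -0.1, 6.4]
opening: 0.0524
grip_force: 62.4
```

>>> {"op": "play_rows", "data": {
  "increments": [
    [[0, 0, 0.03, 0, 0, 0, 0.045], [0, 0, 0.06, 0, 0, 0, 0.045], [0, 0, 0.06, 0, 0, 0, 0.045], [0.012, -0.052, 0.01, 0, 0, 0.094, 0.045], [0.012, -0.052, 0, 0, 0, 0.094, 0.045], [0.012, -0.052, 0, 0, 0, 0.094, 0.045], [0.012, -0.052, 0, 0, 0, 0.094, 0.045], [0.012, -0.052, 0, 0, 0, 0.094, 0.045]]
  ]
}}

```text
time_s: 20.08
tcp_pos: [0.4736, 0.0309, 0.1996]
ee_rot: [[0.297, 0.955, 0.002], [0.955, -0.297, -0.0], [0.0, 0.002, -1.0]]
force: [1.1, 0.5, -2.1]
opening: 0.0521
grip_force: 64.3
```

>>> {"op": "play_rows", "data": {
  "increments": [
    [[0.012, -0.052, 0, 0, 0, 0.094, 0.045], [0.012, -0.052, 0, 0, 0, 0.094, 0.045], [0.014, -0.05, -0.02, 0, 0, 0.092, 0.045], [0, 0, -0.03, 0, 0, 0, 0.045], [0, 0, 0, 0, 0, 0, 0.045], [0, 0, 0, 0, 0, 0, 0.045]]
  ]
}}

```text
time_s: 20.82
tcp_pos: [0.5119, -0.1204, 0.1498]
ee_rot: [[0.024, 1.0, 0.001], [1.0, -0.024, -0.0], [-0.0, 0.001, -1.0]]
force: [-0.7, -0.3, -2.0]
opening: 0.0515
grip_force: 64.2
```

Run:
```python
from h import *
s=bot.get_state();R=s["ee_rot"];print(s["tcp_pos"],s["time_s"],np.round(s["qpos"],2),np.degrees(np.arctan2(R[1][0],R[0][0])),s["force"],s["opening"])
w=get("wrist");save(w,"w9.png",s=1.5)
th=np.radians(-1.4);Rz=np.array([[np.cos(th),-np.sin(th)],[np.sin(th),np.cos(th)]])
for c in [(-.032,-.047),(-.032,.047),(.032,.047),(.032,-.047)]:
  p=np.array([.5126,-.1205])+Rz@c; print(c,np.round(np.multiply(1.5,proj(w,[*p,.055])),0))
```

```text
[ 0.51185955 -0.12041581  0.14984454] 20.825 [ 0.53  0.5  -0.52  1.9   0.33  0.82 -0.18] 88.64244812793149 [-0.69534407 -0.31303986 -2.03359885] 0.05154365592861356
(-0.032, -0.047) [324. 396.]
(-0.032, 0.047) [316. 203.]
(0.032, 0.047) [463. 203.]
(0.032, -0.047) [454. 396.]
```

View pics/w9.png

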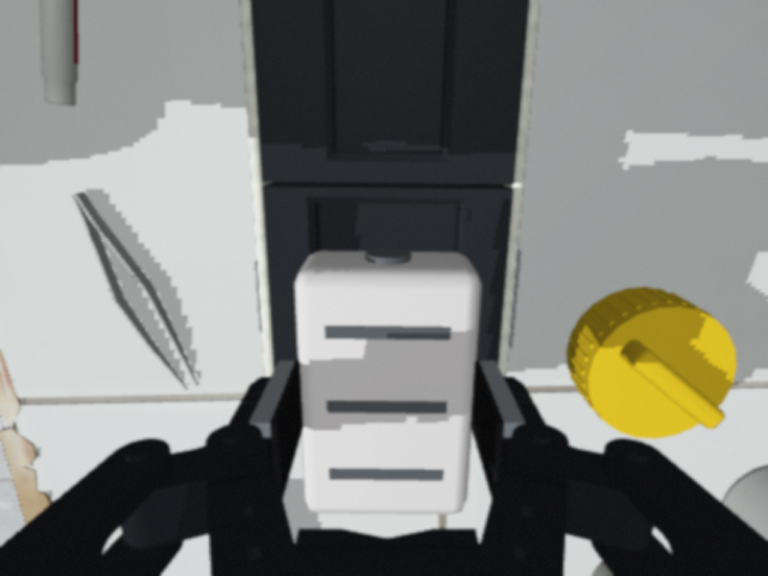

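Pocket's near edge is at row 201, columns 312–462 (predicted 203, 316–463), and the held pack is square to it. Checking the pack's offset in the hand, then lowering.

Run:
```python
from h import *
w=get("wrist");print(ray(w,387/1.5-.2,407/1.5-.2,.1395),bot.get_state()["tcp_pos"])
```

```text
[ 0.51134153 -0.12294214  0.1395    ] [ 0.51218245 -0.12043829  0.15004665]
```

>>> {"op": "play_rows", "data": {
  "increments": [
    [[0.0, 0, -0.03, 0, 0, 0, 0.045], [0, 0, -0.02, 0, 0, 0, 0.045], [0, 0, -0.01, 0, 0, 0, 0.045], [0, 0, -0.006, 0, 0, 0, 0.045], [0, 0, -0.003, 0, 0, 0, 0.045], [0, 0, 0, 0, 0, 0, 0.045]]
  ]
}}

```text
time_s: 21.68
tcp_pos: [0.5117, -0.1213, 0.0798]
ee_rot: [[0.025, 1.0, 0.0], [1.0, -0.025, -0.0], [-0.0, 0.0, -1.0]]
force: [-0.0, -0.6, -2.1]
opening: 0.0521
grip_force: 64.2
```

>>> {"op": "play_rows", "data": {
  "increments": [
    [[0, 0, -0.0015, 0, 0, 0, 0.045], [0, 0, 0, 0, 0, 0, 0.045], [0, 0, 0, 0, 0, 0, 0.06], [0, 0, 0, 0, 0, 0, 0.07], [0, 0, 0.02, 0, 0, 0, 0.08], [0, 0, 0.05, 0, 0, 0, 0.0854], [0, 0.0, 0.05, 0, 0, 0, 0.0854], [-0.02, -0.04, 0.01, 0, 0, 0, 0.0854]]
  ]
}}

```text
time_s: 22.68
tcp_pos: [0.4946, -0.1587, 0.2116]
ee_rot: [[0.019, 1.0, 0.008], [1.0, -0.019, 0.0], [0.0, 0.008, -1.0]]
force: [0.2, -1.3, -0.6]
opening: 0.0855
grip_force: 0.0
```

>>> {"op": "play_rows", "data": {
  "increments": [
    [[-0.04, -0.05, 0, 0, 0, 0, 0.0854], [-0.03, -0.05, 0, 0, 0, 0, 0.0854], [-0.005, -0.04, 0, 0, 0, 0, 0.0854], [0, 0, 0, 0, 0, 0, 0.0854], [0, 0, 0, 0, 0, 0, 0.0854]]
  ]
}}

```text
time_s: 23.3
tcp_pos: [0.4176, -0.2993, 0.2078]
ee_rot: [[0.025, 1.0, 0.0], [1.0, -0.025, 0.001], [0.001, 0.0, -1.0]]
force: [0.3, 1.3, -0.1]
opening: 0.0853
grip_force: 0.0
```

Run:
```python
from h import *
s=bot.get_state();R=s["ee_rot"];print(s["tcp_pos"],s["time_s"],np.round(s["qpos"],2),np.degrees(np.arctan2(R[1][0],R[0][0])))
w=get("wrist");save(w,"w10.png",s=1.5)
for n in ["cold_pack","logger"]:
  for b in eyes.boxes_of("wrist",n)[:2]:
    x,y,ww,h=b["box"];print(n,np.round(b["box"]),b["score"],ray(w,x+ww/2,y+h/2,.069 if n[0]=="c" else .022))
```

```text
[ 0.41761319 -0.29932904  0.20784353] 23.3 [ 0.95  0.41 -0.54  1.85  0.26  0.94  0.27] 88.58503478030829
cold_pack [342.   0.  74.   8.] 0.61 [ 0.50483812 -0.16880051  0.069     ]
logger [237. 127.  45.  82.] 0.58 [ 0.4190883  -0.29534094  0.022     ]
```

View pics/w10.png

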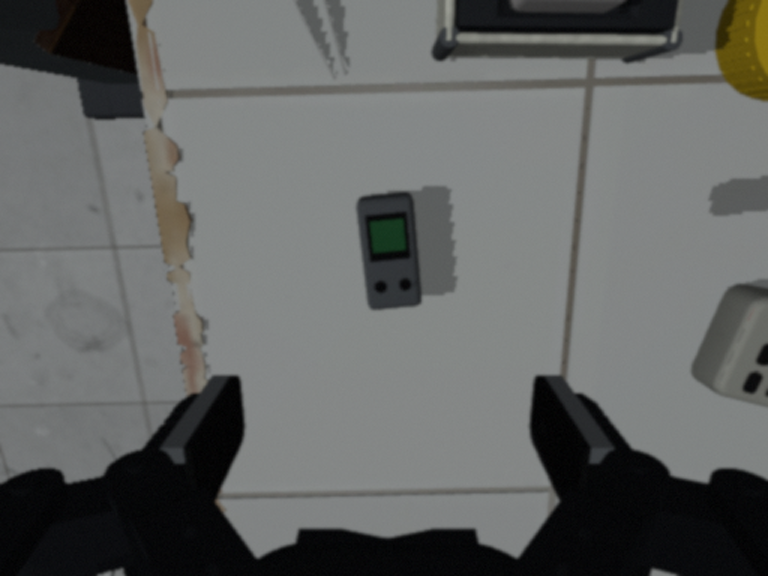

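Logger top face has corners (358,197), (411,193), (420,304) and (369,309).

Run:
```python
from h import *
w=get("wrist")
q=[ray(w,u/1.5-.2,v/1.5-.2,.022) for u,v in [(358,197),(411,193),(420,304),(369,309)]]
c=np.mean(q,0);l=(q[0]+q[1]-q[2]-q[3])/2;s_=(q[0]+q[3]-q[1]-q[2])/2
print(c,np.linalg.norm(l),np.degrees(np.arctan2(l[1],l[0])),np.linalg.norm(s_))
s=bot.get_state();print(s["tcp_pos"])
```

```text
[ 0.41921129 -0.29519068  0.022     ] 0.07290550948501867 93.7934379196392 0.03318335798699956
[ 0.41793043 -0.29885901  0.20802498]
```

>>> {"op": "play_rows", "data": {
  "increments": [
    [[0.001, 0.004, -0.05, 0, 0, 0.09, 0.07], [0, 0, -0.05, 0, 0, 0, 0.07], [0, 0, -0.04, 0, 0, 0, 0.07], [0, 0, -0.033, 0, 0, 0, 0.07], [0, 0, 0, 0, 0, 0, 0.07], [0, 0, 0, 0, 0, 0, 0.028], [0, 0, 0, 0, 0, 0, 0.028], [0, 0, 0, 0, 0, 0, 0.028]]
  ],
  "squeeze": 50
}}

```text
time_s: 24.5
tcp_pos: [0.4193, -0.2965, 0.0367]
ee_rot: [[-0.065, 0.998, 0.003], [0.998, 0.065, -0.002], [-0.002, 0.002, -1.0]]
force: [-0.5, 1.8, 5.5]
opening: 0.0343
grip_force: 49.7
```

>>> {"op": "play_rows", "data": {
  "increments": [
    [[0, 0, 0, 0, 0, 0, 0.028], [0, 0, 0, 0, 0, 0, 0.028]]
  ]
}}

```text
time_s: 24.75
tcp_pos: [0.4193, -0.2965, 0.0367]
ee_rot: [[-0.065, 0.998, 0.003], [0.998, 0.065, -0.002], [-0.002, 0.002, -1.0]]
force: [-0.6, 1.0, 4.9]
opening: 0.0342
grip_force: 49.6
```

>>> {"op": "play_rows", "data": {
  "increments": [
    [[0, 0, 0.03, 0, 0, 0, 0.028], [0, 0, 0.05, 0, 0, 0, 0.028], [0.016, 0.045, 0.05, 0, 0, -0.02, 0.028], [0.016, 0.048, 0, 0, 0, -0.02, 0.028], [0.016, 0.048, 0, 0, 0, -0.02, 0.028], [0.016, 0.048, 0, 0, 0, -0.029, 0.028], [0.016, 0.048, 0, 0, 0, 0, 0.028], [0.016, 0.048, 0, 0, 0, 0, 0.028]]
  ]
}}

```text
time_s: 25.75
tcp_pos: [0.5134, -0.014, 0.1615]
ee_rot: [[0.024, 1.0, 0.002], [1.0, -0.024, -0.0], [-0.0, 0.002, -1.0]]
force: [0.1, 0.4, -0.4]
opening: 0.0345
grip_force: 50.4
```

>>> {"op": "play_rows", "data": {
  "increments": [
    [[0, 0, -0.02, 0, 0, 0, 0.028], [0, 0, 0, 0, 0, 0, 0.028], [0, 0, 0, 0, 0, 0, 0.028]]
  ]
}}

```text
time_s: 26.12
tcp_pos: [0.5129, -0.0162, 0.141]
ee_rot: [[0.025, 1.0, 0.001], [1.0, -0.025, -0.0], [-0.0, 0.001, -1.0]]
force: [-0.4, 0.2, -0.4]
opening: 0.0341
grip_force: 50.3
```

Run:
```python
from h import *
s=bot.get_state();R=s["ee_rot"];print(s["tcp_pos"],s["time_s"],np.degrees(np.arctan2(R[1][0],R[0][0])),s["force"],s["opening"])
w=get("wrist");z=s["tcp_pos"][2]-.0367+.022
for b in eyes.boxes_of("wrist","logger")[:2]:
    x,y,ww,h=b["box"];print(np.round(b["box"]),b["score"],ray(w,x+ww/2,y+h/2,z-.003))
g=w["pixels"].astype(int)
m=((g[...,1]>g[...,0]+25)&(g[...,1]>g[...,2]+15));v,u=np.nonzero(m);print("green",len(u),ray(w,u.mean(),v.mean(),z))
```

```text
[ 0.51290575 -0.01624197  0.14102349] 26.125 88.54750561734274 [-0.38548683  0.19548522 -0.40256219] 0.034082280556045626
[216. 174.  83. 152.] 0.56 [ 0.51226195 -0.01210686  0.12332349]
green 2044 [ 0.51220978 -0.00412777  0.12632349]
```

>>> {"op": "play_rows", "data": {
  "increments": [
    [[0.0025, 0.004, -0.015, 0, 0, 0, 0.028], [0, 0, -0.02, 0, 0, 0, 0.028], [0, 0, -0.012, 0, 0, 0, 0.028], [0, 0, -0.008, 0, 0, 0, 0.028], [0, 0, -0.005, 0, 0, 0, 0.028], [0, 0, -0.001, 0, 0, 0, 0.028], [0, 0, 0, 0, 0, 0, 0.028]]
  ]
}}

```text
time_s: 27.1
tcp_pos: [0.5154, -0.0113, 0.0797]
ee_rot: [[0.024, 1.0, 0.0], [1.0, -0.024, -0.0], [-0.0, 0.0, -1.0]]
force: [-2.6, 0.8, 4.6]
opening: 0.0345
grip_force: 50.9
```

Floor contact comes at exactly the expected height. Releasing, rising and moving back for a final look.

>>> {"op": "play_rows", "data": {
  "increments": [
    [[0, 0, 0, 0, 0, 0, 0.045], [0, 0, 0, 0, 0, 0, 0.055], [0, 0, 0.01, 0, 0, 0, 0.055], [0, 0, 0.04, 0, 0, 0, 0.06], [0, 0, 0.05, 0, 0, 0, 0.07], [0, -0.02, 0.05, 0, 0, 0, 0.0854], [0, -0.03, 0.05, 0, 0, 0, 0.0854], [0, -0.03, 0.02, 0, 0, 0, 0.0854]]
  ]
}}

```text
time_s: 28.1
tcp_pos: [0.5161, -0.0918, 0.3031]
ee_rot: [[0.023, 1.0, 0.005], [1.0, -0.023, -0.001], [-0.001, 0.005, -1.0]]
force: [0.2, 0.2, -1.0]
opening: 0.085
grip_force: 0.0
```

>>> {"op": "play_rows", "data": {
  "increments": [
    [[0, 0, 0, 0, 0, 0, 0.0854], [0, 0, 0, 0, 0, 0, 0.0854]]
  ]
}}

```text
time_s: 28.35
tcp_pos: [0.5149, -0.0907, 0.299]
ee_rot: [[0.024, 1.0, -0.0], [1.0, -0.024, 0.001], [0.001, -0.0, -1.0]]
force: [0.0, -0.1, -1.2]
opening: 0.0852
grip_force: 0.0
```

Run:
```python
from h import *
s=bot.get_state();print(s["tcp_pos"],s["time_s"],s["force"])
w=get("wrist");save(w,"w11.png",s=1.5)
```

```text
[ 0.51494416 -0.09071569  0.29903667] 28.35 [ 0.00674402 -0.06688    -1.2117449 ]
```

View pics/w11.png

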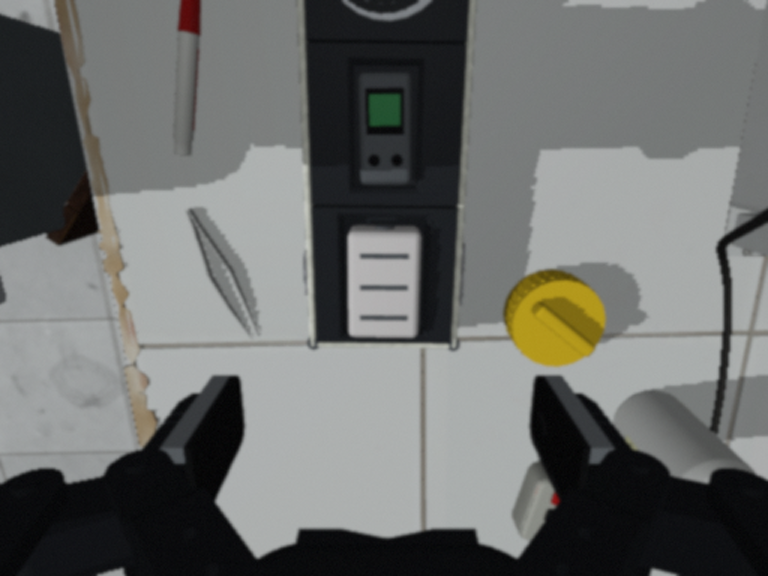

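The final view shows the logger (386,128) and the cold pack (384,282) lying square inside their own pockets, with the yellow cap untouched. The cap was already verified as locked.

```bash
python3 -c "
from cell import job;print(job.job_done())"
```

```text
the job is handed in; nothing more can be done
None
```

I handed the job in at about 28 s: the small jar stands in the canister under the locked twist cap, bar at the marks. The cold pack and logger lie in their own pockets, and the large jar, large cap and yellow cap were left alone; the judge returned no verdict.

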